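Pulse-spin the loaded microcentrifuge

ROBOT

A 6-joint arm with a two-finger parallel gripper is mounted at the origin on the work surface. World frame = base frame: x ahead of the robot, y to its left, z up, the work surface at z = 0. Lengths are in m, angles in rad, forces in N, time in s.
With the tool pointing down it reaches from about 0.35 to 0.925 m from the base axis. Payload 6.4 kg.
Tool frame: the origin (TCP) lies between the finger pads; the fingertips stand 19 mm ahead of it and the grasp point (between the pads) is the TCP; z points along the fingers, y is the direction in which the jaws open and shut (so a half turn about z gives the same grasp; the last joint's range is limited). The gripper opens to 94 mm and grips with 3 to 60 N. Pads are 16 mm wide; open, the fingers measure 119 mm over their backs; the gripper's body (75 mm by 177 mm) begins 78 mm behind the grasp point.
Start: joints at [1.064, 0.245, 1.558, -0, 1.339, -0.174], TCP at [0.212, 0.614, 0.224] pointing down, gripper open.
Joint ranges: [-3.13, 3.13], [-1.02, 2.26], [0.13, 2.54], [-0.95, 4.09], [0.21, 2.88], [-2.74, 2.74]. Speed limits (rad/s): [2.57, 2.57, 3.14, 3.14, 3.14, 3.14].

INTERFACE

Orientations are given as a unit quaternion [x, y, z, w].
In Python, from station import r gives the robot as it stands. The module is installed in compiled form; this text tells all that it offers.
- The arm moves only by the tool drive_tool, never from a script. Its argument "deltas" is a list of rows, each an object of numbers: "wx", "wy", "wz": the turn, a rotation vector about the tool's x, y, z in degrees; "tx", "ty", "tz": the shift along the tool's x, y, z in m; "fingers": the finger opening in m, from 0 to 0.094. In form: [{"wx": .., "wy": .., "wz": .., "tx": .., "ty": .., "tz": .., "fingers": ..}, ...]. A call has 1 to 10 rows; each row is the pose to reach, as a shift and turn from the pose commanded when the call began, along the tool's axes at that moment; what a row does not reach only later rows make up. A row lasts 1/12 s, in which the tool goes at most 41.7 mm and 7.16 degrees, less where a joint would pass 70% of its speed; a pose out of reach is approached as far as the arm can. A call with a gripper value outside its range is refused whole. The fingers move at their own pace and stop on an object; "force" is the grip in N (left out, the last holds). Time passes only in rows, so rows that repeat a pose let the fingers close. It gives the time, the measured TCP pose, the force and the opening at its end, in the units of the state.
- r.sense(): the state, without advancing time (a new reading comes with each control period).
- r.grab_frame(name): name is "scene" or "top" or "wrist"; returns the picture (400x640x3 uint8, red, green, blue); there is no depth.
- r.get_calibration(name): a dict with "intrinsics" (3x3 intrinsics, pixels), "k1" (the pictures are not rectified: a ray, as slopes to the right and down, at radius r is drawn at 1 + k1 r^2 times it, then the intrinsics apply), "rvec" (rotation vector, rad) and "tvec" (3), from world to camera coordinates, as OpenCV has them; the wrist camera has in their place "tool_from_camera" (4x4, takes a point from camera to tool coordinates, whose origin is the TCP and whose axes are the flange's). Camera axes: x right, y down, z forward; pixel columns grow to the right and rows downward; lengths in m; the calibration is good to about 2 mm. A picture is of the moment at which its call begins: read the wrist's pose just before it. get_calibration takes no time and is no camera call.
- r.sign_off(): hands the job in, once; it reports no verdict.
The state is a dict: "t": time; "joint_positions": joint angles; "joint_vel": joint speeds; "effort": joint torques, N m; "position": TCP position; "eef_rot": TCP orientation; "force": force on the tool from outside, world axes, zero at the start; "moment": the same for the moment, N m; "grip_width": opening from 0.0 (shut) to 1.0 (fully open).
Only numpy, scipy, OpenCV 4.12 (cv2) and the standard library are available. Lean on these libraries where they do the work, as an engineer would, in place of code of your own. Each camera call takes 0.05 s, during which the arm holds its last target.

TASK

Give the tubes in the benchtop centrifuge a short spin: push its half-open lid fully shut, then reach a fingertip into the recessed well on the control panel and keep the sunken pulse key fully pressed for at least three seconds before letting go. Leave the two raised keys beside the well unpressed, do not throw the lid right back, and leave the bottle, jar, tube rack and tip box standing where they are.

Things in the scene. Friction and masses are not known exactly. Their poses are not given: they have to be found in the camera images.
- centrifuge: White benchtop microcentrifuge, 260 mm deep (x), 220 mm wide (y), 118 mm high, fixed to the bench. Origin: centre of its underside, on the bench; x points from its front (control panel) to its back (lid hinge), y across it, z up. The control panel takes up the front 87 mm of the top and slopes 10 degrees down towards the front; behind it is the round rotor chamber under the lid.
- lid (a joint): Angle of the lid, rad: 0 fully shut, grows as its front edge rises (1.35 at most). It starts half open. The friction hinge holds it wherever it is left; about 1 to 4 N pressed on its front bar closes it.
- lid_hinge (a point): Middle of the lid's hinge line, fixed to the machine, 122 mm behind the machine's origin and 121 mm above the bench. The hinge line runs along the machine's y.
- lid_edge (a point): Point on the lid's upper face on its centre line, 152 mm in front of the hinge line and 6 mm above it when shut; moves with the lid, its x axis lying in the lid towards the hinge and z out of the upper face. The lid is a grey frame 196 mm wide round a clear window with a low clear dome (12 mm high, 116 mm across); its front frame bar runs from 142 to 162 mm in front of the hinge, with a 60 mm wide thumb tab that reaches 11 mm further forward.
- well_mouth (a point): Centre of the mouth of the recessed finger well in the panel, in the plane of the panel face; z points out of the panel (10 degrees from vertical, leaning to the front), x towards the lid, y across the machine. The well is 40 mm (x) by 54 mm (y), upright walls square to the panel, floor 21 mm down. It is the only recess in the panel, its centre 55 mm to the -y side of the machine's centre line and about 108 mm above the bench.
- pulse_key_top (a point): Centre of the top face of the pulse key, a grey key 22 mm (x) by 32 mm (y) in the middle of the well, its top 16 mm below the mouth when not pressed; same axes as the mouth, moves with the key.
- pulse_key (a joint): Travel of the pulse key into the panel, m: 0 released, 0.004 fully pressed (bottomed). A spring pushes back with 1.4 N at the start and 4.2 N when bottomed and returns it when let go.
- start_key (a joint): Travel of the start key, m, 0 released, 0.004 bottomed: a raised grey key 20 mm square standing 5 mm proud of the panel, its centre 61 mm to the machine's +y side of the well's centre and 17 mm nearer the lid. Same spring. Not to be pressed.
- stop_key (a joint): Travel of the stop key, m, as the start key, 34 mm nearer the front than the start key. Not to be pressed.
- tube_rack: Loose white tube rack, 66 x 96 x 51 mm high, origin under its centre. Bystander beside the machine.
- reagent_bottle: Loose amber bottle with orange cap, 52 mm across, 88 mm high, origin under its centre. Bystander.
- sample_jar: Loose clear jar with white cap, 60 mm across, 70 mm high, origin under its centre. Bystander.
- tip_box: Loose grey box with clear cover, 72 x 102 x 61 mm high, origin under its centre. Bystander.

How it is judged:
On the way, in this order (a step that is already met when the one before it is completed fails the run):
1. the lid has been pushed fully shut (value of joint lid below 0.04 rad), for 0.1 s.
2. with the lid shut, a finger keeps the sunken pulse key fully pressed for three seconds (value of joint pulse_key above 0.003 m and contact force between the fingers and pulse_key above 0.5 N and value of joint lid below 0.04 rad), for 2.8 s.
At the end, for the whole second after the job is handed in: The lid is shut (within 0.04 rad), and the pulse key has been held down (over 3 mm of its 4 mm) for three seconds (2.8 s counted) after that and has sprung back (within 1 mm); the start and stop keys are up (value of joint lid below 0.04 rad and value of joint each of pulse_key, start_key, stop_key below 0.001 m); the robot touches nothing.
It fails at once if the pulse key was pressed before the lid was shut (value of joint pulse_key above 0.002 m and value of joint lid above 0.06 rad).
It fails at once if the start or the stop key was pressed (value of joint any of start_key, stop_key above 0.002 m).
It fails at once if the lid was thrown right back (value of joint lid above 1.25 rad).
It fails at once if a bystander was moved, lifted or tipped (over 20 mm or 0.3 rad) (distance of any of tube_rack, tip_box, reagent_bottle, sample_jar from where it was at the start of the episode above 0.02 m or angle between any of tube_rack, tip_box, reagent_bottle, sample_jar's own z axis and vertical above 0.3 rad).
It also fails if it takes over 48 s, if anything falls off the work surface, if the arm or the gripper's body presses on something with over 40 N, if the wrist force passes 120 N, or if a joint passes its speed limit or range.

## Working session

There is one attempt and no reset: what is moved stays moved. The work goes in short steps, Python scripts to look and compute and a tool call to move; the robot and the scene stay as the last step left them, time stands still between calls to the robot, and variables do not carry over. Pictures are saved under pics/ and viewed, and the job is handed in when it is done.

Besides the shell and the picture viewer there is one more tool, called as name(argument=value, ...), one argument or row to a line, values as JSON. drive_tool: Moves the arm, as the interface text tells. Its arguments: {"type":"object","properties":{"deltas":{"type":"array"},"force":{"type":"number"}},"required":["deltas"]}

```bash
mkdir -p pics
python3 - <<'E'
from station import r
import cv2
s=r.sense();print(s)
for n in("scene","top","wrist"):
    print(n,r.get_calibration(n))
    cv2.imwrite(f"pics/{n}0.png",r.grab_frame(n)[:,:,::-1])
E
```

```text
{'t': 0.0, 'joint_positions': array([ 1.06387841e+00,  2.45793619e-01,  1.55899971e+00, -4.13130300e-05,
        1.33868148e+00, -1.74116996e-01]), 'joint_vel': array([-6.61803472e-05, -6.79729419e-04,  2.03626454e-04,  8.32799723e-04,
        1.24593894e-03,  5.09428029e-04]), 'effort': array([-2.24631581e-04, -4.15825832e+01, -3.14608312e+01,  6.84926100e-02,
        3.32255429e-02, -1.40994075e-04]), 'position': array([0.2120884 , 0.61383294, 0.2233661 ]), 'eef_rot': array([ 1.65628829e-01,  9.86187713e-01, -8.93755343e-04, -2.95352310e-04]), 'force': array([-0.03450652, -0.22593231, -1.46190471]), 'moment': array([ 0.01550144, -0.02298535,  0.03470284]), 'grip_width': 1.000361592888635}
scene {'intrinsics': array([[409.43684635,   0.        , 312.09532753],
       [  0.        , 409.43684635, 203.87514949],
       [  0.        ,   0.        ,   1.        ]]), 'k1': -0.06790503663706692, 'rvec': array([ 2.27955508,  0.6324954 , -0.29379486]), 'tvec': array([-0.55564523, -0.0902611 ,  1.36591352])}
top {'intrinsics': array([[499.94402752,   0.        , 318.38561656],
       [  0.        , 499.94402752, 193.72320661],
       [  0.        ,   0.        ,   1.        ]]), 'k1': -0.16135839042414601, 'rvec': array([ 2.14687208, -2.14976036,  0.13596678]), 'tvec': array([0.07711894, 0.63998094, 1.37485709])}
wrist {'intrinsics': array([[276.53599838,   0.        , 315.83855636],
       [  0.        , 276.53599838, 198.29710596],
       [  0.        ,   0.        ,   1.        ]]), 'k1': -0.018269758577046494, 'tool_from_camera': array([[ 2.55358812e-04, -9.68901085e-01, -2.47448223e-01,
         7.27382211e-02],
       [ 9.99999636e-01,  4.60650766e-05,  8.51597212e-04,
        -3.40040863e-04],
       [-8.13714741e-04, -2.47448350e-01,  9.68900744e-01,
        -1.60734864e-01],
       [ 0.00000000e+00,  0.00000000e+00,  0.00000000e+00,
         1.00000000e+00]])}
```

View pics/scene0.png

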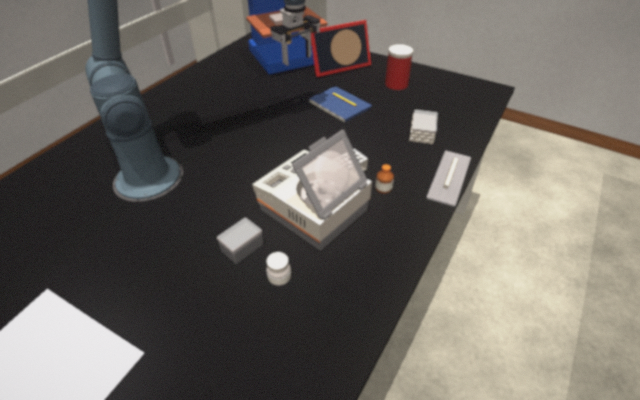

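View pics/top0.png

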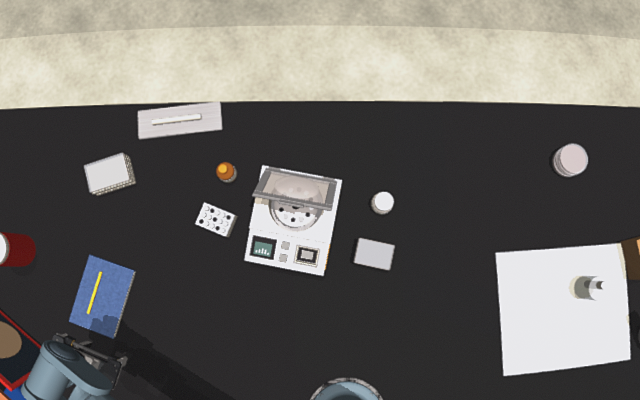

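View pics/wrist0.png

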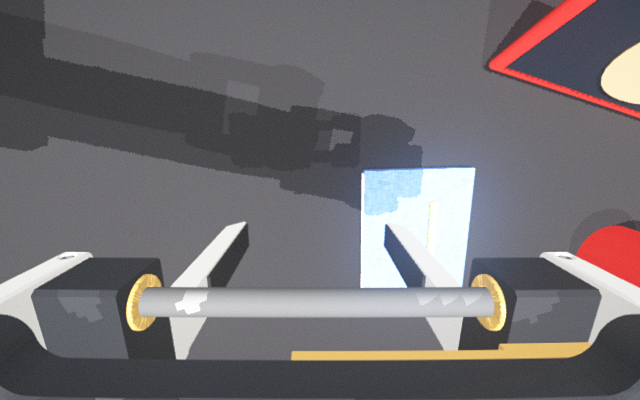

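The top view shows the centrifuge around (293,220) with its panel facing the robot. The well is near (307,256) and the start/stop keys near (284,250).

Run:
```python
import cv2
a=cv2.imread("pics/top0.png")[155:285,185:405];cv2.imwrite("pics/topz.png",cv2.resize(a,None,fx=3.6,fy=3.6,interpolation=cv2.INTER_CUBIC))
a=cv2.imread("pics/scene0.png")[120:290,210:410];cv2.imwrite("pics/scz.png",cv2.resize(a,None,fx=3.5,fy=3.5,interpolation=cv2.INTER_CUBIC))
```

```text
(no output)
```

View pics/topz.png

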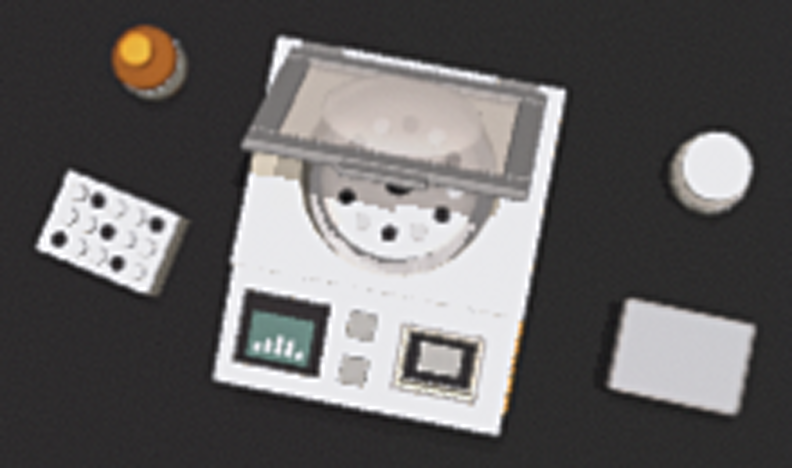

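View pics/scz.png

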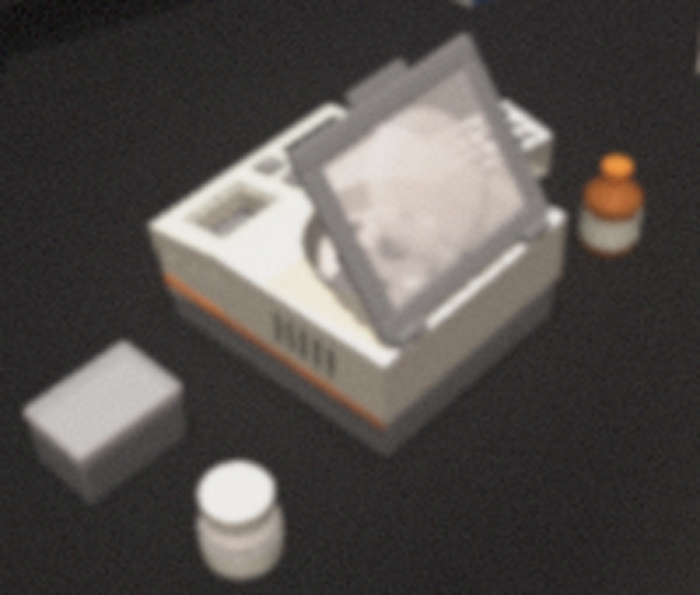

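```bash
cat > h.py <<'E'
import numpy as np,cv2
from scipy.spatial.transform import Rotation as R
from station import r
def ray(n,px,pose=None):
    c=r.get_calibration(n);d=np.array([c['k1'],0,0,0,0.])
    p=cv2.undistortPoints(np.array([[px]],float),c['intrinsics'],d)[0,0]
    v=np.array([p[0],p[1],1.])
    if n=='wrist':
        T=c['tool_from_camera'];p0,q=pose;W=R.from_quat(q).as_matrix()
        return p0+W@T[:3,3],W@T[:3,:3]@v
    M=cv2.Rodrigues(c['rvec'])[0];return -M.T@c['tvec'],M.T@v
def onz(n,px,z,pose=None):
    o,d=ray(n,px,pose);return o+d*(z-o[2])/d[2]
def proj(n,P,pose=None):
    c=r.get_calibration(n);d=np.array([c['k1'],0,0,0,0.])
    P=np.atleast_2d(P).astype(float)
    if n=='wrist':
        T=c['tool_from_camera'];p0,q=pose;W=R.from_quat(q).as_matrix()
        Q=((P-p0)@W-T[:3,3])@T[:3,:3]
        return cv2.projectPoints(Q,np.zeros(3),np.zeros(3),c['intrinsics'],d)[0][:,0]
    return cv2.projectPoints(P,c['rvec'],c['tvec'],c['intrinsics'],d)[0][:,0]
def tri(*rs):
    A=np.zeros((3,3));b=np.zeros(3)
    for o,d in rs:
        d=d/np.linalg.norm(d);M=np.eye(3)-np.outer(d,d);A+=M;b+=M@o
    return np.linalg.solve(A,b)
E
python3 - <<'E'
from h import *
np.set_printoptions(precision=4,suppress=True)
t=lambda u,v:((u+.5)/3.6-.5+185,(v+.5)/3.6-.5+155)
s=lambda u,v:((u+.5)/3.5-.5+210,(v+.5)/3.5-.5+120)
fl,fr=[onz('top',t(*p),.1027) for p in((213,381),(500,435))]
bl,br=[onz('top',t(*p),.118) for p in((279,37),(566,90))]
print(fl,fr,bl,br)
x=(bl+br-fl-fr)/2;y=(fl+bl-fr-br)/2
print(np.linalg.norm(x[:2]),np.linalg.norm(y[:2]),np.degrees(np.arctan2(x[1],x[0])),np.degrees(np.arctan2(y[1],y[0]))-90,'c',(fl+fr+bl+br)/4)
print('well',[onz('top',t(*p),.108) for p in((403,324),(484,334),(472,403),(393,390))])
print('key',onz('top',t(440,359),.092))
print('start,stop',onz('top',t(361,327),.118),onz('top',t(353,370),.111))
# lid: tab front corners etc. triangulate front bar corners
for a,b in(((243,147),(465,35)),((528,196),(290,158))):
    print('lid corner',tri(ray('top',t(*a)),ray('scene',s(*b))))
# scene corners
print('scene front-right',onz('scene',s(152,230),.1027),'back-right',onz('scene',s(387,360),.118),'back-left',onz('scene',s(563,215),.118))
print('obj bottle',onz('top',t(134,48),.088),'jar',onz('top',t(718,165),.07),'rack',onz('top',t(112,230),.051),'tip',[onz('top',t(*p),.061) for p in((625,298),(756,322),(740,414),(608,388))])
E
```

```text
[0.4513 0.2765 0.1027] [0.4118 0.0623 0.1027] [0.7092 0.2284 0.118 ] [0.6682 0.0123 0.118 ]
0.2617694186143892 0.21889458824205307 -10.788491633802987 -10.5979475055331 c [0.5602 0.1449 0.1103]
well [array([0.494 , 0.1342, 0.108 ]), array([0.4866, 0.074 , 0.108 ]), array([0.4356, 0.0829, 0.108 ]), array([0.4451, 0.1415, 0.108 ])]
key [0.4683 0.1071 0.092 ]
start,stop [0.4914 0.1647 0.118 ] [0.4598 0.171  0.111 ]
lid corner [0.6084 0.2355 0.2538]
lid corner [0.5748 0.044  0.2537]
scene front-right [0.4186 0.0617 0.1027] back-right [0.6655 0.0221 0.118 ] back-left [0.7064 0.2301 0.118 ]
obj bottle [0.707 0.345 0.088] jar [ 0.6172 -0.1068  0.07  ] rack [0.5688 0.3665 0.051 ] tip [array([ 0.5152, -0.0343,  0.061 ]), array([ 0.4963, -0.1354,  0.061 ]), array([ 0.4258, -0.122 ,  0.061 ]), array([ 0.4463, -0.0207,  0.061 ])]
```

```bash
cat >> h.py <<'E'
YAW=np.radians(-10.6);XM=np.array([np.cos(YAW),np.sin(YAW),0]);YM=np.array([-np.sin(YAW),np.cos(YAW),0]);ZM=np.array([0,0,1.])
C=np.array([0.560,0.1449,0])
def goal(x,y,tipz,lean=0):
    "tip centre in machine x,y, world z; tool x=-XM; lean rad: tool axis leaning so that fingers square to panel"
    W=np.stack([-XM,YM,-ZM],1)@R.from_rotvec([0,lean,0]).as_matrix()
    tip=C+XM*x+YM*y+ZM*tipz
    return tip-W[:,2]*.019,W
def delta(g):
    s=r.sense();W=R.from_quat(s['eef_rot']).as_matrix()
    return W.T@(g[0]-s['position']), np.degrees(R.from_matrix(W.T@g[1]).as_rotvec())
np.set_printoptions(precision=4,suppress=True)
E
python3 -c "
from h import *
print(delta(goal(.072,0,.30)))"
```

```text
(array([-0.5532, -0.3192, -0.0951]), array([-0.0795, -0.0207, -8.4675]))
```

drive_tool(
  deltas=[
    {"tz":-0.04,"fingers":0},
    {"tz":-0.08,"fingers":0},
    {"tz":-0.1,"fingers":0},
    {"tz":-0.1,"wz":-4,"fingers":0},
    {"tz":-0.1,"wz":-8.5,"fingers":0},
  ],
  force=20,
)

```text
schema error: expected keys wx, wy, wz, tx, ty, tz, fingers
```

```bash
python3 -c "
from h import *
print(r.sense());print(delta(goal(.072,0,.30)))"
```

```text
{'t': 0.15, 'joint_positions': array([ 1.0639,  0.2456,  1.5587,  0.    ,  1.3387, -0.1741]), 'joint_vel': array([-0.0007, -0.001 , -0.005 , -0.0001, -0.0001,  0.0013]), 'effort': array([  0.0009, -41.6262, -31.4982,   0.0685,   0.0316,  -0.0001]), 'position': array([0.2121, 0.614 , 0.2236]), 'eef_rot': array([ 0.1656,  0.9862, -0.0007, -0.0002]), 'force': array([0.2253, 0.7371, 0.3696]), 'moment': array([0.0109, 0.0252, 0.0066]), 'grip_width': 0.9988432643117265}
(array([-0.5532, -0.3192, -0.0951]), array([-0.0795, -0.0207, -8.4675]))
```

All keys are needed in every row.

drive_tool(
  deltas=[
    {"wx":0,"wy":0,"wz":0,"tx":0,"ty":0,"tz":-0.04,"fingers":0},
    {"wx":0,"wy":0,"wz":0,"tx":0,"ty":0,"tz":-0.08,"fingers":0},
    {"wx":0,"wy":0,"wz":-4,"tx":0,"ty":0,"tz":-0.1,"fingers":0},
    {"wx":0,"wy":0,"wz":-8.5,"tx":0,"ty":0,"tz":-0.1,"fingers":0},
    {"wx":0,"wy":0,"wz":-8.5,"tx":0,"ty":0,"tz":-0.1,"fingers":0},
  ],
  force=20,
)

```text
t: 0.57
position: [0.2126, 0.6149, 0.3265]
eef_rot: [0.091, 0.996, 0.002, 0.001]
force: [0.1, 0.4, -0.2]
grip_width: 0.683
```

```bash
python3 -c "
from h import *
print(r.sense());print(delta(goal(.072,0,.30)))"
```

```text
{'t': 0.5667, 'joint_positions': array([ 1.0639,  0.1817,  1.4467, -0.    ,  1.5098, -0.3237]), 'joint_vel': array([-0.0014,  0.0286,  0.0566,  0.0002, -0.003 ,  0.1049]), 'effort': array([  0.0512, -42.4041, -34.6556,   0.0665,   0.0517,  -0.5551]), 'position': array([0.2126, 0.6149, 0.3265]), 'eef_rot': array([0.0915, 0.9958, 0.0016, 0.0007]), 'force': array([ 0.1443,  0.4339, -0.1768]), 'moment': array([-0.022 ,  0.0032,  0.0194]), 'grip_width': 0.6834404979785135}
(array([-0.4991, -0.399 ,  0.0068]), array([0.1857, 0.0629, 0.1059]))
```

drive_tool(
  deltas=[
    {"wx":0,"wy":0,"wz":0,"tx":-0.03,"ty":-0.024,"tz":0,"fingers":0},
    {"wx":0,"wy":0,"wz":0,"tx":-0.06,"ty":-0.048,"tz":0,"fingers":0},
    {"wx":0,"wy":0,"wz":0,"tx":-0.09,"ty":-0.072,"tz":0,"fingers":0},
    {"wx":0,"wy":0,"wz":0,"tx":-0.12,"ty":-0.096,"tz":0,"fingers":0},
    {"wx":0,"wy":0,"wz":0,"tx":-0.15,"ty":-0.12,"tz":0,"fingers":0},
    {"wx":0,"wy":0,"wz":0,"tx":-0.18,"ty":-0.144,"tz":0,"fingers":0},
    {"wx":0,"wy":0,"wz":0,"tx":-0.21,"ty":-0.168,"tz":0,"fingers":0},
    {"wx":0,"wy":0,"wz":0,"tx":-0.24,"ty":-0.192,"tz":0,"fingers":0},
    {"wx":0,"wy":0,"wz":0,"tx":-0.27,"ty":-0.216,"tz":0,"fingers":0},
    {"wx":0,"wy":0,"wz":0,"tx":-0.3,"ty":-0.24,"tz":0,"fingers":0},
  ],
)

```text
t: 1.4
position: [0.4635, 0.3215, 0.3228]
eef_rot: [0.093, 0.996, -0.001, -0.001]
force: [0.7, 0.7, 0.8]
grip_width: 0.008
```

```bash
python3 -c "
from h import *
print(r.sense()['grip_width']);print(delta(goal(.072,0,.30)))"
```

```text
0.00778135126549795
(array([-0.1996, -0.1555,  0.0035]), array([-0.0868, -0.1329, -0.0955]))
```

drive_tool(
  deltas=[
    {"wx":0,"wy":0,"wz":0,"tx":-0.03,"ty":-0.024,"tz":0,"fingers":0},
    {"wx":0,"wy":0,"wz":0,"tx":-0.06,"ty":-0.048,"tz":0,"fingers":0},
    {"wx":0,"wy":0,"wz":0,"tx":-0.09,"ty":-0.072,"tz":0,"fingers":0},
    {"wx":0,"wy":0,"wz":0,"tx":-0.12,"ty":-0.096,"tz":0,"fingers":0},
    {"wx":0,"wy":0,"wz":0,"tx":-0.15,"ty":-0.12,"tz":0,"fingers":0},
    {"wx":0,"wy":0,"wz":0,"tx":-0.18,"ty":-0.144,"tz":0,"fingers":0},
    {"wx":0,"wy":0,"wz":0,"tx":-0.2,"ty":-0.156,"tz":0,"fingers":0},
    {"wx":0,"wy":0,"wz":0,"tx":-0.2,"ty":-0.156,"tz":0,"fingers":0},
  ],
)

```text
t: 2.07
position: [0.6329, 0.1296, 0.3217]
eef_rot: [0.096, 0.995, -0.001, -0.002]
force: [0.8, 0.5, -0.2]
grip_width: 0.005
```

Run:
```python
from h import *
s=r.sense();print(s['position'],delta(goal(.072,0,.30)))
np.save('pose1.npy',np.r_[s['position'],s['eef_rot']])
w=r.grab_frame('wrist')[:,:,::-1];cv2.imwrite('pics/w1.png',w)
a=r.grab_frame('scene')[:,:,::-1];cv2.imwrite('pics/s1.png',cv2.resize(a[50:290,210:410],None,fx=2.5,fy=2.5,interpolation=cv2.INTER_CUBIC))
```

```text
[0.6329 0.1296 0.3217] (array([0.0025, 0.0016, 0.0027]), array([-0.0909, -0.1776, -0.3644]))
```

View pics/w1.png

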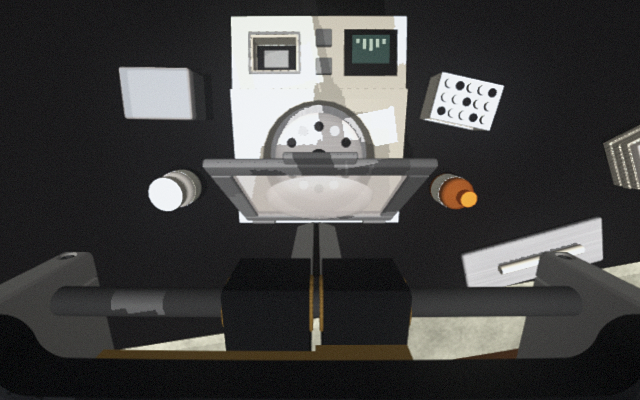

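View pics/s1.png

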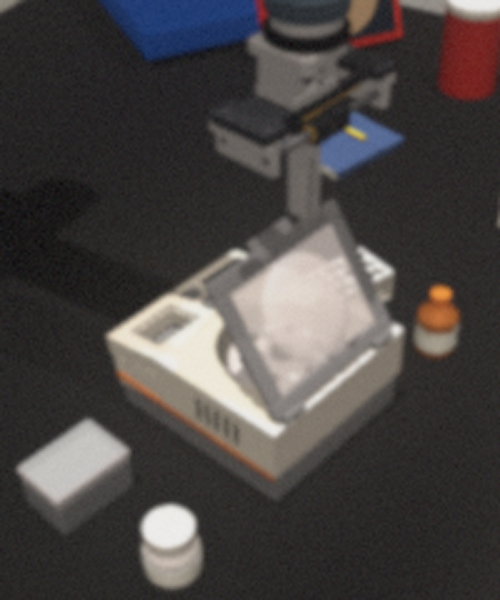

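The wrist view shows the fingertips at (317,225) behind the lid, whose front bar is at rows 158–172. The well is near (274,53) and the keys at (323,38) and (323,66).

Run:
```python
from h import *
w=cv2.imread('pics/w1.png');cv2.imwrite('pics/w1z.png',cv2.resize(w[0:185,190:450],None,fx=3,fy=3,interpolation=cv2.INTER_CUBIC))
p=np.load('pose1.npy');P=(p[:3],p[3:])
def m(v): d=v-C; return d@XM,d@YM,v[2]
print('well',m(onz('wrist',(274.5,53.5),.109,P)),'start',m(onz('wrist',(323,66),.119,P)),'stop',m(onz('wrist',(323,38),.113,P)))
print('front corners',m(onz('wrist',(231,16),.1027,P)),m(onz('wrist',(407,16),.1027,P)))
t=lambda u,v:((u+.5)/3.6-.5+185,(v+.5)/3.6-.5+155)
for a,b in(((243,147),(437,160)),((528,196),(205,162))):
    v=tri(ray('top',t(*a)),ray('wrist',b,P));print('lid',m(v))
```

```text
well (np.float64(-0.08858612540672489), np.float64(-0.051974943740710475), np.float64(0.10899999999999999)) start (np.float64(-0.07176529884274441), np.float64(0.007763563613962192), np.float64(0.119)) stop (np.float64(-0.10442545960530521), np.float64(0.00791926252943594), np.float64(0.11299999999999999))
front corners (np.float64(-0.13299270064439153), np.float64(-0.1045450184645613), np.float64(0.10270000000000001)) (np.float64(-0.13167400962894063), np.float64(0.11111654872332419), np.float64(0.10270000000000001))
lid (np.float64(0.02847262309619753), np.float64(0.09640560848092453), np.float64(0.2593400663375013))
lid (np.float64(0.03152581643932715), np.float64(-0.0969421163678418), np.float64(0.2449212963586288))
```

View pics/w1z.png

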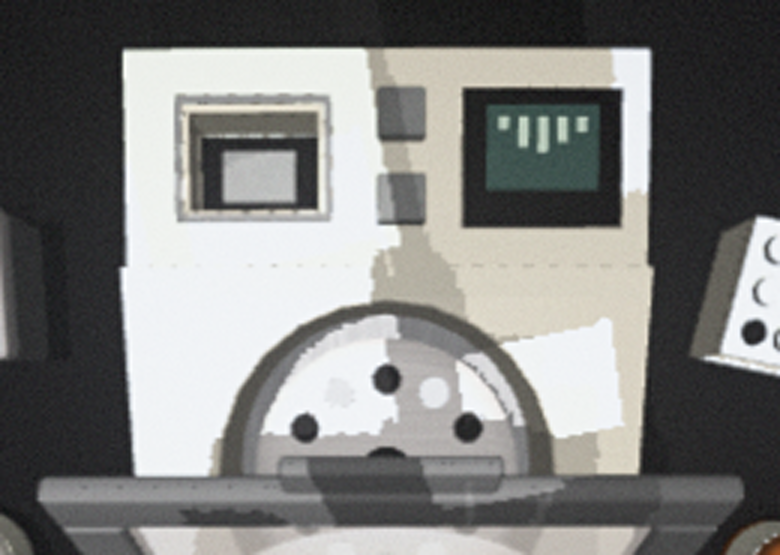

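Run:
```python
from h import *
H=0.122
def wp(th,rr): return H-(rr*np.cos(th))+.006*np.sin(th)+.008, .121+rr*np.sin(th)+.006*np.cos(th)
print('hover',delta(goal(.0745,0,.252)))
for th in np.arange(1.0,-.05,-.1):
    rr=.150+.006*(1-th); x,z=wp(th,rr); print(round(th,2),x,z,delta(goal(x,0,z))[0])
```

```text
hover (array([-0.0029, -0.0011,  0.0514]), array([-0.0246, -0.201 , -0.1259]))
1.0 0.05400348002862642 0.2504624615563933 [ 0.0176 -0.0012  0.053 ]
0.9 0.04108550023620285 0.24269869239952296 [ 0.0305 -0.0012  0.0608]
0.8 0.028962082092105726 0.23364448120009085 [ 0.0426 -0.0012  0.0699]
0.7 0.017762262093640815 0.22338129804638845 [ 0.0538 -0.0013  0.0802]
0.6 0.0076067071281352636 0.21200352663486147 [ 0.0639 -0.0013  0.0917]
0.5 -0.001393578737601802 0.1996176027777853 [ 0.0729 -0.0013  0.1041]
0.4 -0.009138458624991228 0.18634102334262606 [ 0.0806 -0.0013  0.1174]
0.3 -0.015539765383200402 0.1723012348019322 [ 0.0869 -0.0013  0.1314]
0.2 -0.020522290265053846 0.15763441187412294 [ 0.0918 -0.0013  0.1461]
0.1 -0.02402464678432422 0.14248413793858528 [ 0.0953 -0.0013  0.1613]
0.0 -0.026000000000000002 0.12700000000000003 [ 0.0972 -0.0013  0.1768]
```

drive_tool(
  deltas=[
    {"wx":0,"wy":0,"wz":0,"tx":0,"ty":0,"tz":0.025,"fingers":0},
    {"wx":0,"wy":0,"wz":0,"tx":0,"ty":0,"tz":0.052,"fingers":0},
    {"wx":0,"wy":0,"wz":0,"tx":0.01,"ty":0,"tz":0.053,"fingers":0},
    {"wx":0,"wy":0,"wz":0,"tx":0.02,"ty":0,"tz":0.054,"fingers":0},
    {"wx":0,"wy":0,"wz":0,"tx":0.031,"ty":0,"tz":0.061,"fingers":0},
    {"wx":0,"wy":0,"wz":0,"tx":0.037,"ty":0,"tz":0.065,"fingers":0},
    {"wx":0,"wy":0,"wz":0,"tx":0.043,"ty":0,"tz":0.07,"fingers":0},
  ],
)

```text
t: 2.75
position: [0.5882, 0.1425, 0.2544]
eef_rot: [0.092, 0.996, 0.0, 0.001]
force: [1.9, 0.6, 0.5]
grip_width: 0.005
```

Run:
```python
from h import *
print(r.sense()['force'])
w=r.grab_frame('wrist')[:,:,::-1];cv2.imwrite('pics/w2.png',w)
for a in[(-.009,.1863),(-.0155,.1723),(-.0205,.1576),(-.024,.1425),(-.026,.127)]: print(delta(goal(a[0],0,a[1])))
```

```text
[1.8619 0.6035 0.5489]
(array([ 0.0358, -0.0026,  0.048 ]), array([ 0.0069, -0.1045,  0.0977]))
(array([ 0.0423, -0.0026,  0.062 ]), array([ 0.0069, -0.1045,  0.0977]))
(array([ 0.0473, -0.0026,  0.0767]), array([ 0.0069, -0.1045,  0.0977]))
(array([ 0.0508, -0.0026,  0.0918]), array([ 0.0069, -0.1045,  0.0977]))
(array([ 0.0527, -0.0026,  0.1073]), array([ 0.0069, -0.1045,  0.0977]))
```

View pics/w2.png

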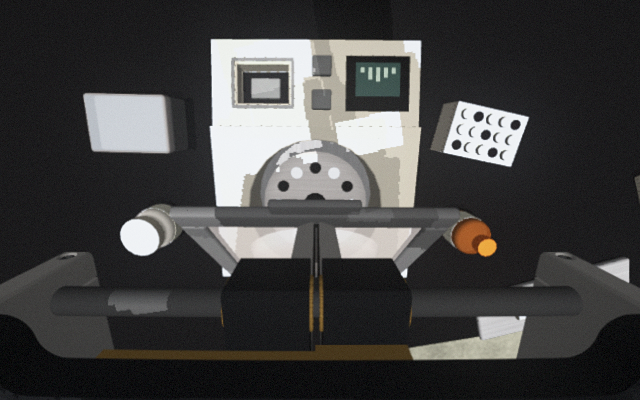

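The fingertip is on the bar with light contact. I'll follow the arc down.

drive_tool(
  deltas=[
    {"wx":0,"wy":0,"wz":0,"tx":0.011,"ty":0,"tz":0.01,"fingers":0},
    {"wx":0,"wy":0,"wz":0,"tx":0.021,"ty":0,"tz":0.022,"fingers":0},
    {"wx":0,"wy":0,"wz":0,"tx":0.03,"ty":0,"tz":0.034,"fingers":0},
    {"wx":0,"wy":0,"wz":0,"tx":0.038,"ty":0,"tz":0.048,"fingers":0},
    {"wx":0,"wy":0,"wz":0,"tx":0.044,"ty":0,"tz":0.062,"fingers":0},
    {"wx":0,"wy":0,"wz":0,"tx":0.049,"ty":0,"tz":0.076,"fingers":0},
    {"wx":0,"wy":0,"wz":0,"tx":0.052,"ty":0,"tz":0.086,"fingers":0},
    {"wx":0,"wy":0,"wz":0,"tx":0.053,"ty":0,"tz":0.092,"fingers":0},
  ],
)

```text
t: 3.47
position: [0.5358, 0.1513, 0.1613]
eef_rot: [0.092, 0.996, -0.0, -0.001]
force: [-0.8, 0.5, 1.7]
grip_width: 0.005
```

Run:
```python
from h import *
print(r.sense()['force'])
w=r.grab_frame('wrist')[:,:,::-1];cv2.imwrite('pics/w3.png',w)
for a in[(-.026,.127)]: print(delta(goal(a[0],0,a[1])))
```

```text
[-0.8225  0.5016  1.6672]
(array([ 0.0007, -0.0017,  0.0145]), array([-0.0341, -0.1961,  0.041 ]))
```

View pics/w3.png

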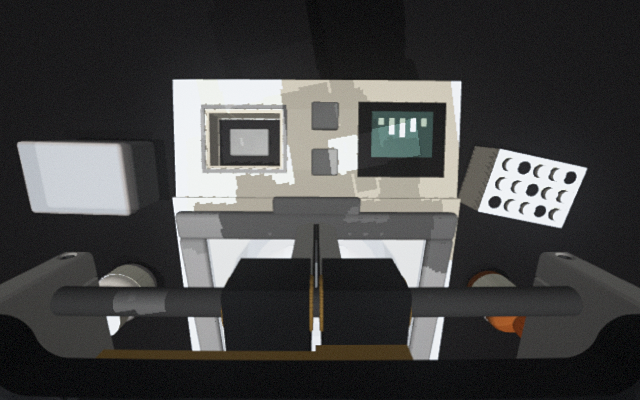

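The lid is nearly shut with about 1.7 N on it, and 14 mm is left. I'll close it gently.

drive_tool(
  deltas=[
    {"wx":0,"wy":0,"wz":0,"tx":0,"ty":0,"tz":0.006,"fingers":0},
    {"wx":0,"wy":0,"wz":0,"tx":0,"ty":0,"tz":0.01,"fingers":0},
    {"wx":0,"wy":0,"wz":0,"tx":0,"ty":0,"tz":0.013,"fingers":0},
    {"wx":0,"wy":0,"wz":0,"tx":0,"ty":0,"tz":0.013,"fingers":0},
  ],
)

```text
t: 3.85
position: [0.5357, 0.1512, 0.1483]
eef_rot: [0.092, 0.996, 0.0, -0.002]
force: [-5.5, 1.3, -0.1]
grip_width: 0.0
```

drive_tool(
  deltas=[
    {"wx":0,"wy":0,"wz":0,"tx":0,"ty":0,"tz":0.001,"fingers":0},
    {"wx":0,"wy":0,"wz":0,"tx":0,"ty":0,"tz":0.001,"fingers":0},
  ],
)

```text
t: 4.02
position: [0.5358, 0.1512, 0.1479]
eef_rot: [0.092, 0.996, -0.0, -0.002]
force: [-6.2, 3.0, 0.7]
grip_width: 0.005
```

drive_tool(
  deltas=[
    {"wx":0,"wy":0,"wz":0,"tx":0,"ty":0,"tz":0.001,"fingers":0},
    {"wx":0,"wy":0,"wz":0,"tx":0,"ty":0,"tz":0.001,"fingers":0},
  ],
)

```text
t: 4.18
position: [0.5359, 0.1512, 0.1474]
eef_rot: [0.092, 0.996, -0.0, -0.002]
force: [-7.2, 0.5, 2.5]
grip_width: 0.009
```

Run:
```python
from h import *
print(r.sense()['force'])
cv2.imwrite('pics/w4.png',r.grab_frame('wrist')[:,:,::-1])
a=r.grab_frame('scene')[:,:,::-1];cv2.imwrite('pics/s4.png',cv2.resize(a[100:260,220:400],None,fx=4,fy=3.7,interpolation=cv2.INTER_CUBIC))
```

```text
[-7.1831  0.5121  2.5049]
```

View pics/w4.png

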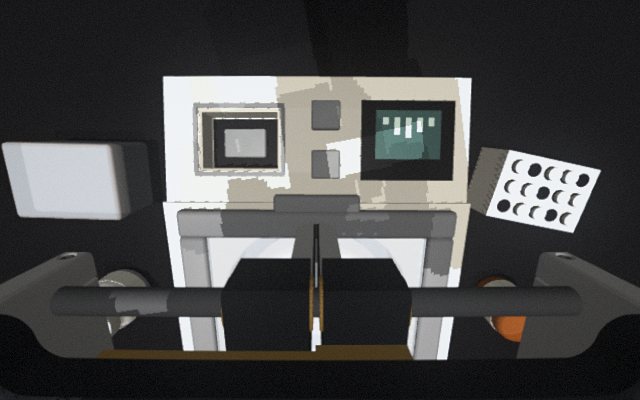

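View pics/s4.png

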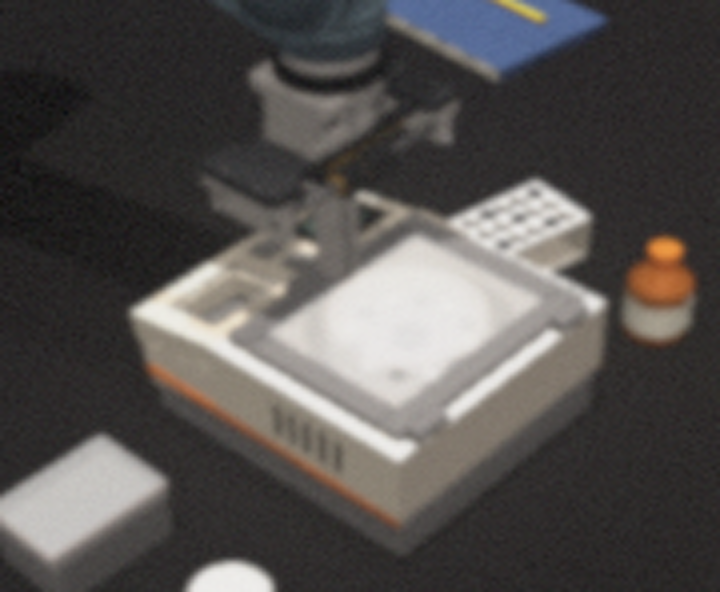

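The lid looks shut, but the -x force suggests the fingertip is wedged against the dome rim. I'll lift, shift 6 mm forward onto the bar, and press straight down to confirm.

drive_tool(
  deltas=[
    {"wx":0,"wy":0,"wz":0,"tx":0,"ty":0,"tz":-0.006,"fingers":0},
    {"wx":0,"wy":0,"wz":0,"tx":0.003,"ty":0,"tz":-0.012,"fingers":0},
    {"wx":0,"wy":0,"wz":0,"tx":0.006,"ty":0,"tz":-0.012,"fingers":0},
    {"wx":0,"wy":0,"wz":0,"tx":0.006,"ty":0,"tz":-0.012,"fingers":0},
  ],
)

```text
t: 4.62
position: [0.5316, 0.1521, 0.1606]
eef_rot: [0.092, 0.996, 0.0, 0.001]
force: [-0.8, -1.0, -0.7]
grip_width: 0.005
```

drive_tool(
  deltas=[
    {"wx":0,"wy":0,"wz":0,"tx":0,"ty":0,"tz":0.005,"fingers":0},
    {"wx":0,"wy":0,"wz":0,"tx":0,"ty":0,"tz":0.01,"fingers":0},
    {"wx":0,"wy":0,"wz":0,"tx":0,"ty":0,"tz":0.012,"fingers":0},
    {"wx":0,"wy":0,"wz":0,"tx":0,"ty":0,"tz":0.013,"fingers":0},
  ],
)

```text
t: 4.95
position: [0.5305, 0.152, 0.1462]
eef_rot: [0.092, 0.996, -0.0, -0.001]
force: [-4.1, -0.2, 8.3]
grip_width: 0.005
```

drive_tool(
  deltas=[
    {"wx":0,"wy":0,"wz":0,"tx":0,"ty":0,"tz":0.001,"fingers":0},
    {"wx":0,"wy":0,"wz":0,"tx":0,"ty":0,"tz":0.001,"fingers":0},
  ],
)

```text
t: 5.12
position: [0.5305, 0.152, 0.1462]
eef_rot: [0.092, 0.996, -0.0, -0.001]
force: [-6.5, -0.6, 9.2]
grip_width: 0.007
```

The tip sits at z = 0.127 m against a hard stop at 9 N, so the lid is shut. I'll lift and measure the well.

drive_tool(
  deltas=[
    {"wx":0,"wy":0,"wz":0,"tx":0,"ty":0,"tz":-0.02,"fingers":0},
    {"wx":0,"wy":0,"wz":0,"tx":0,"ty":0,"tz":-0.045,"fingers":0},
    {"wx":0,"wy":0,"wz":0,"tx":0,"ty":-0.027,"tz":-0.045,"fingers":0},
    {"wx":0,"wy":0,"wz":0,"tx":0,"ty":-0.054,"tz":-0.045,"fingers":0},
    {"wx":0,"wy":0,"wz":0,"tx":0,"ty":-0.054,"tz":-0.045,"fingers":0},
    {"wx":0,"wy":0,"wz":0,"tx":0,"ty":-0.054,"tz":-0.045,"fingers":0},
  ],
)

```text
t: 5.62
position: [0.5209, 0.0983, 0.19]
eef_rot: [0.093, 0.996, 0.0, -0.0]
force: [0.3, -0.3, 0.4]
grip_width: 0.002
```

Run:
```python
from h import *
s=r.sense();print(s['force'])
np.save('pose5.npy',np.r_[s['position'],s['eef_rot']])
w=r.grab_frame('wrist')[:,:,::-1];cv2.imwrite('pics/w5.png',w)
cv2.imwrite('pics/w5z.png',cv2.resize(w[60:260,220:420],None,fx=3,fy=3,interpolation=cv2.INTER_CUBIC))
```

```text
[ 0.2694 -0.2592  0.3855]
```

View pics/w5.png

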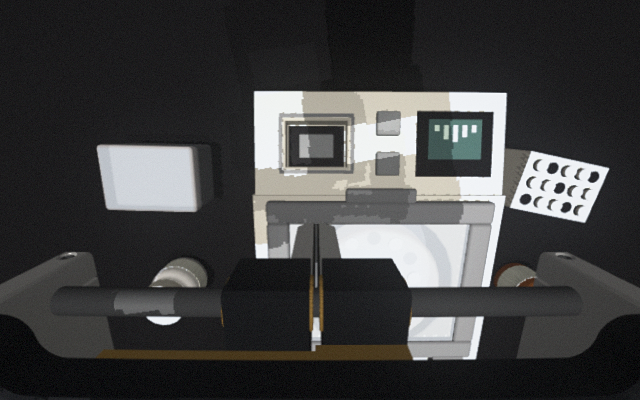

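View pics/w5z.png

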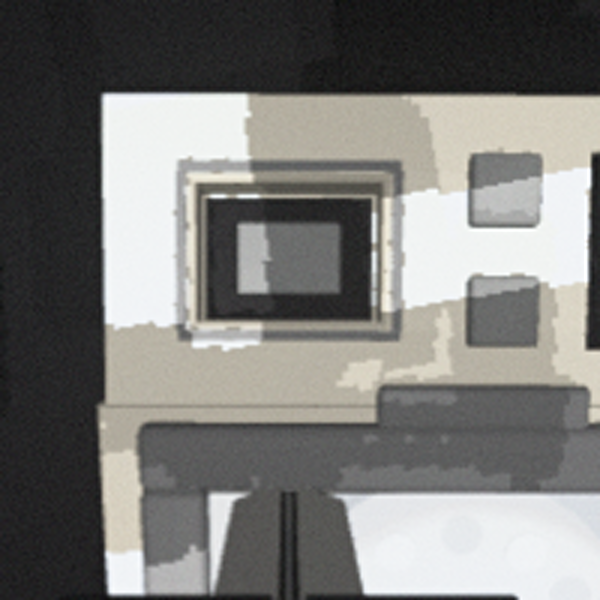

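The panel is square to the camera, with the key centre at full-image (316.2,145.8) and the mouth frame centre at about (316.5,143).

Run:
```python
from h import *
p=np.load('pose5.npy');P=(p[:3],p[3:])
f=lambda u,v:((u+.5)/3-.5+220,(v+.5)/3-.5+60)
def m(v): d=v-C; return np.array([d@XM,d@YM,v[2]])
def tl(v): # tool frame rel tip
    W=R.from_quat(p[3:]).as_matrix(); return W.T@(v-p[:3])-[0,0,.019]
for n,px,z in(('key',(289,258),.0930),('mouth outer',(290,250),.109),('start',(503,312),.119),('stop',(505,190),.113),('key l',(238,258),.093),('key r',(341,258),.093)):
    v=onz('wrist',f(*px),z,P);print(n,m(v),tl(v))
t=lambda u,v:((u+.5)/3.6-.5+185,(v+.5)/3.6-.5+155)
print('tri key',m(tri(ray('top',t(440,359)),ray('wrist',f(289,258),P))))
print('tip now',m(p[:3]))
k=m(onz('wrist',f(289,258),.093,P))
for z in(.135,): print(delta(goal(k[0]-np.sin(np.radians(10))*(z-.093),k[1],z,np.radians(10))),delta(goal(k[0]-np.sin(np.radians(10))*(z-.093),k[1],z,-np.radians(10))))
```

```text
key [-0.0867 -0.0527  0.093 ] [0.0568 0.0002 0.0781]
mouth outer [-0.0899 -0.0524  0.109 ] [0.06   0.0004 0.0621]
start [-0.0734  0.0072  0.119 ] [0.0436 0.0601 0.0521]
stop [-0.1065  0.0072  0.113 ] [0.0767 0.0601 0.0581]
key l [-0.0867 -0.0683  0.093 ] [ 0.0568 -0.0154  0.0781]
key r [-0.0867 -0.0367  0.093 ] [0.0568 0.0161 0.0781]
tri key [-0.0829 -0.0523  0.0342]
tip now [-0.0299 -0.053   0.19  ]
(array([ 0.0607, -0.0004,  0.0363]), array([ 0.0184,  9.9611, -0.0266])) (array([ 0.0673, -0.0004,  0.0363]), array([  0.0135, -10.0389,  -0.0293]))
```

drive_tool(
  deltas=[
    {"wx":0,"wy":-3,"wz":0,"tx":0.03,"ty":0,"tz":0,"fingers":0},
    {"wx":0,"wy":-7,"wz":0,"tx":0.055,"ty":0,"tz":0.005,"fingers":0},
    {"wx":0,"wy":-10,"wz":0,"tx":0.067,"ty":0,"tz":0.02,"fingers":0},
    {"wx":0,"wy":-10,"wz":0,"tx":0.067,"ty":0,"tz":0.036,"fingers":0},
    {"wx":0,"wy":-10,"wz":0,"tx":0.067,"ty":0,"tz":0.036,"fingers":0},
    {"wx":0,"wy":-10,"wz":0,"tx":0.067,"ty":0,"tz":0.036,"fingers":0},
  ],
)

```text
t: 6.17
position: [0.4548, 0.112, 0.154]
eef_rot: [0.091, 0.992, -0.008, 0.086]
force: [0.1, 0.4, 0.2]
grip_width: -0.0
```

Run:
```python
from h import *
s=r.sense();print(s['position'],s['force'])
w=r.grab_frame('wrist')[:,:,::-1];cv2.imwrite('pics/w6.png',w)
a=r.grab_frame('scene')[:,:,::-1];cv2.imwrite('pics/s6.png',cv2.resize(a[100:260,220:400],None,fx=4,fy=3.7,interpolation=cv2.INTER_CUBIC))
for z in(.110,.093,.089):print(z,delta(goal(-.086-np.sin(np.radians(10))*(z-.093),-.053,z,-np.radians(10))))
```

```text
[0.4548 0.112  0.154 ] [0.0697 0.3936 0.2121]
0.11 (array([ 0.0013, -0.0012,  0.0271]), array([0.0322, 0.0766, 0.0469]))
0.093 (array([ 0.0014, -0.0012,  0.0443]), array([0.0322, 0.0766, 0.0469]))
0.089 (array([ 0.0014, -0.0012,  0.0484]), array([0.0322, 0.0766, 0.0469]))
```

View pics/w6.png

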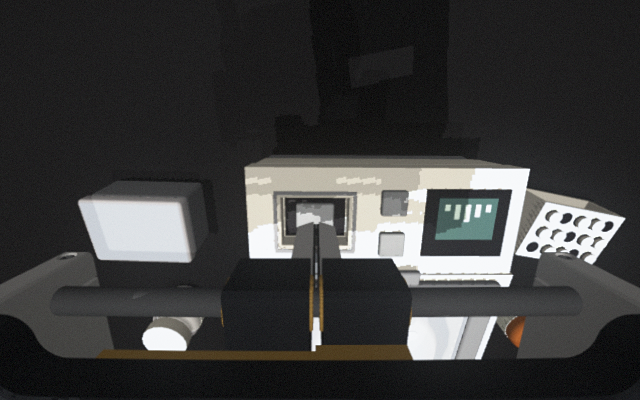

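View pics/s6.png

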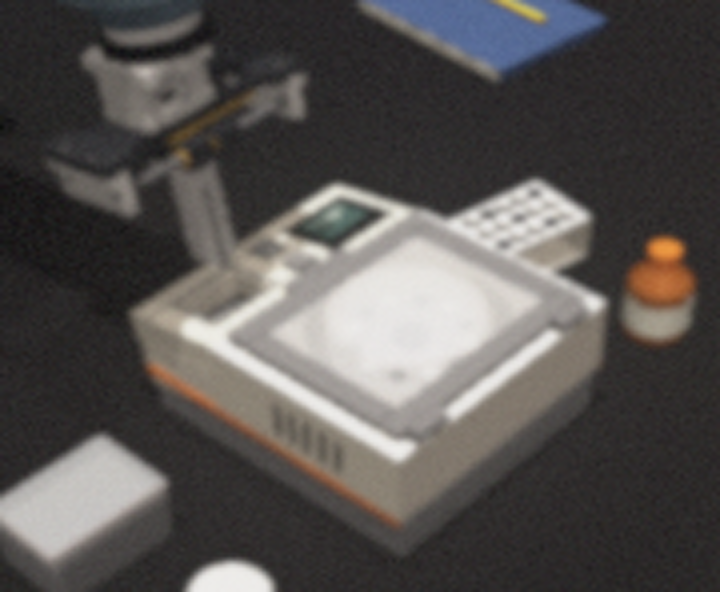

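The tip is centred across the key (column 316) and the lid is shut. I'll descend along the panel normal.

drive_tool(
  deltas=[
    {"wx":0,"wy":0,"wz":0,"tx":0.001,"ty":0,"tz":0.012,"fingers":0},
    {"wx":0,"wy":0,"wz":0,"tx":0.001,"ty":-0.001,"tz":0.024,"fingers":0},
    {"wx":0,"wy":0,"wz":0,"tx":0.001,"ty":-0.001,"tz":0.034,"fingers":0},
    {"wx":0,"wy":0,"wz":0,"tx":0.001,"ty":-0.001,"tz":0.039,"fingers":0},
    {"wx":0,"wy":0,"wz":0,"tx":0.001,"ty":-0.001,"tz":0.039,"fingers":0},
  ],
)

```text
t: 6.68
position: [0.4607, 0.1091, 0.1151]
eef_rot: [0.092, 0.992, -0.008, 0.086]
force: [0.3, -0.2, 0.3]
grip_width: 0.005
```

drive_tool(
  deltas=[
    {"wx":0,"wy":0,"wz":0,"tx":0,"ty":0,"tz":0.002,"fingers":0},
    {"wx":0,"wy":0,"wz":0,"tx":0,"ty":0,"tz":0.002,"fingers":0},
  ],
)

```text
t: 6.85
position: [0.4615, 0.1092, 0.1143]
eef_rot: [0.092, 0.992, -0.008, 0.087]
force: [0.2, 0.2, -0.3]
grip_width: 0.006
```

drive_tool(
  deltas=[
    {"wx":0,"wy":0,"wz":0,"tx":0,"ty":0,"tz":0.002,"fingers":0},
    {"wx":0,"wy":0,"wz":0,"tx":0,"ty":0,"tz":0.002,"fingers":0},
  ],
)

```text
t: 7.02
position: [0.4616, 0.1091, 0.1121]
eef_rot: [0.092, 0.992, -0.008, 0.087]
force: [0.0, -0.6, -0.0]
grip_width: 0.004
```

drive_tool(
  deltas=[
    {"wx":0,"wy":0,"wz":0,"tx":0,"ty":0,"tz":0.002,"fingers":0},
    {"wx":0,"wy":0,"wz":0,"tx":0,"ty":0,"tz":0.002,"fingers":0},
  ],
)

```text
t: 7.18
position: [0.4621, 0.1091, 0.1102]
eef_rot: [0.092, 0.992, -0.008, 0.087]
force: [-0.6, 0.3, 2.2]
grip_width: 0.005
```

Contact with the key spring, at 2.2 N.

drive_tool(
  deltas=[
    {"wx":0,"wy":0,"wz":0,"tx":0,"ty":0,"tz":0.002,"fingers":0},
    {"wx":0,"wy":0,"wz":0,"tx":0,"ty":0,"tz":0.002,"fingers":0},
  ],
)

```text
t: 7.35
position: [0.4625, 0.109, 0.1083]
eef_rot: [0.092, 0.992, -0.008, 0.087]
force: [-1.5, -0.3, 3.7]
grip_width: 0.003
```

drive_tool(
  deltas=[
    {"wx":0,"wy":0,"wz":0,"tx":0,"ty":0,"tz":0.002,"fingers":0},
    {"wx":0,"wy":0,"wz":0,"tx":0,"ty":0,"tz":0.002,"fingers":0},
  ],
)

```text
t: 7.52
position: [0.4628, 0.109, 0.1074]
eef_rot: [0.092, 0.992, -0.008, 0.087]
force: [-6.7, 0.4, 12.2]
grip_width: 0.007
```

The force jumps to 12 N, so the key has bottomed. I'll hold it for about 3.6 s.

drive_tool(
  deltas=[
    {"wx":0,"wy":0,"wz":0,"tx":0,"ty":0,"tz":0,"fingers":0},
    {"wx":0,"wy":0,"wz":0,"tx":0,"ty":0,"tz":0,"fingers":0},
    {"wx":0,"wy":0,"wz":0,"tx":0,"ty":0,"tz":0,"fingers":0},
    {"wx":0,"wy":0,"wz":0,"tx":0,"ty":0,"tz":0,"fingers":0},
    {"wx":0,"wy":0,"wz":0,"tx":0,"ty":0,"tz":0,"fingers":0},
    {"wx":0,"wy":0,"wz":0,"tx":0,"ty":0,"tz":0,"fingers":0},
    {"wx":0,"wy":0,"wz":0,"tx":0,"ty":0,"tz":0,"fingers":0},
    {"wx":0,"wy":0,"wz":0,"tx":0,"ty":0,"tz":0,"fingers":0},
    {"wx":0,"wy":0,"wz":0,"tx":0,"ty":0,"tz":0,"fingers":0},
    {"wx":0,"wy":0,"wz":0,"tx":0,"ty":0,"tz":0,"fingers":0},
  ],
)

```text
t: 8.35
position: [0.4628, 0.109, 0.1074]
eef_rot: [0.092, 0.992, -0.008, 0.087]
force: [-7.1, 0.3, 12.9]
grip_width: 0.004
```

Run:
```python
from h import *
s=r.sense();print(s['position'],s['force'])
w=r.grab_frame('wrist')[:,:,::-1];cv2.imwrite('pics/w7.png',w)
```

```text
[0.4628 0.109  0.1074] [-7.0758  0.3408 12.9307]
```

View pics/w7.png

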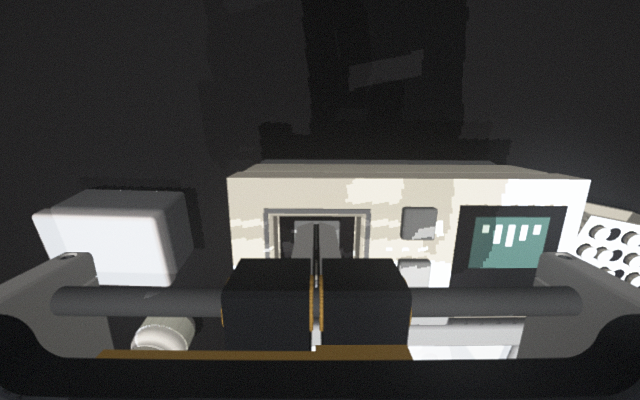

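The finger is on the key inside the well, clear of the walls and raised keys. Travel works out to about 3.9 mm. Continuing the hold.

drive_tool(
  deltas=[
    {"wx":0,"wy":0,"wz":0,"tx":0,"ty":0,"tz":0,"fingers":0},
    {"wx":0,"wy":0,"wz":0,"tx":0,"ty":0,"tz":0,"fingers":0},
    {"wx":0,"wy":0,"wz":0,"tx":0,"ty":0,"tz":0,"fingers":0},
    {"wx":0,"wy":0,"wz":0,"tx":0,"ty":0,"tz":0,"fingers":0},
    {"wx":0,"wy":0,"wz":0,"tx":0,"ty":0,"tz":0,"fingers":0},
    {"wx":0,"wy":0,"wz":0,"tx":0,"ty":0,"tz":0,"fingers":0},
    {"wx":0,"wy":0,"wz":0,"tx":0,"ty":0,"tz":0,"fingers":0},
    {"wx":0,"wy":0,"wz":0,"tx":0,"ty":0,"tz":0,"fingers":0},
    {"wx":0,"wy":0,"wz":0,"tx":0,"ty":0,"tz":0,"fingers":0},
    {"wx":0,"wy":0,"wz":0,"tx":0,"ty":0,"tz":0,"fingers":0},
  ],
)

```text
t: 9.23
position: [0.4628, 0.109, 0.1075]
eef_rot: [0.092, 0.992, -0.008, 0.087]
force: [-7.2, 0.3, 13.0]
grip_width: 0.007
```

drive_tool(
  deltas=[
    {"wx":0,"wy":0,"wz":0,"tx":0,"ty":0,"tz":0,"fingers":0},
    {"wx":0,"wy":0,"wz":0,"tx":0,"ty":0,"tz":0,"fingers":0},
    {"wx":0,"wy":0,"wz":0,"tx":0,"ty":0,"tz":0,"fingers":0},
    {"wx":0,"wy":0,"wz":0,"tx":0,"ty":0,"tz":0,"fingers":0},
    {"wx":0,"wy":0,"wz":0,"tx":0,"ty":0,"tz":0,"fingers":0},
    {"wx":0,"wy":0,"wz":0,"tx":0,"ty":0,"tz":0,"fingers":0},
    {"wx":0,"wy":0,"wz":0,"tx":0,"ty":0,"tz":0,"fingers":0},
    {"wx":0,"wy":0,"wz":0,"tx":0,"ty":0,"tz":0,"fingers":0},
    {"wx":0,"wy":0,"wz":0,"tx":0,"ty":0,"tz":0,"fingers":0},
    {"wx":0,"wy":0,"wz":0,"tx":0,"ty":0,"tz":0,"fingers":0},
  ],
)

```text
t: 10.07
position: [0.4627, 0.109, 0.1074]
eef_rot: [0.092, 0.992, -0.008, 0.087]
force: [-7.0, 0.8, 13.1]
grip_width: 0.005
```

drive_tool(
  deltas=[
    {"wx":0,"wy":0,"wz":0,"tx":0,"ty":0,"tz":0,"fingers":0},
    {"wx":0,"wy":0,"wz":0,"tx":0,"ty":0,"tz":0,"fingers":0},
    {"wx":0,"wy":0,"wz":0,"tx":0,"ty":0,"tz":0,"fingers":0},
    {"wx":0,"wy":0,"wz":0,"tx":0,"ty":0,"tz":0,"fingers":0},
    {"wx":0,"wy":0,"wz":0,"tx":0,"ty":0,"tz":0,"fingers":0},
    {"wx":0,"wy":0,"wz":0,"tx":0,"ty":0,"tz":0,"fingers":0},
    {"wx":0,"wy":0,"wz":0,"tx":0,"ty":0,"tz":0,"fingers":0},
    {"wx":0,"wy":0,"wz":0,"tx":0,"ty":0,"tz":0,"fingers":0},
    {"wx":0,"wy":0,"wz":0,"tx":0,"ty":0,"tz":0,"fingers":0},
    {"wx":0,"wy":0,"wz":0,"tx":0,"ty":0,"tz":0,"fingers":0},
  ],
)

```text
t: 10.9
position: [0.4627, 0.109, 0.1074]
eef_rot: [0.092, 0.992, -0.008, 0.087]
force: [-8.2, 0.5, 13.4]
grip_width: 0.002
```

drive_tool(
  deltas=[
    {"wx":0,"wy":0,"wz":0,"tx":0,"ty":0,"tz":0,"fingers":0},
    {"wx":0,"wy":0,"wz":0,"tx":0,"ty":0,"tz":0,"fingers":0},
    {"wx":0,"wy":0,"wz":0,"tx":0,"ty":0,"tz":0,"fingers":0},
    {"wx":0,"wy":0,"wz":0,"tx":0,"ty":0,"tz":0,"fingers":0},
    {"wx":0,"wy":0,"wz":0,"tx":0,"ty":0,"tz":0,"fingers":0},
    {"wx":0,"wy":0,"wz":0,"tx":0,"ty":0,"tz":0,"fingers":0},
  ],
)

```text
t: 11.4
position: [0.4627, 0.109, 0.1074]
eef_rot: [0.092, 0.992, -0.008, 0.087]
force: [-7.6, 0.3, 14.1]
grip_width: 0.009
```

drive_tool(
  deltas=[
    {"wx":0,"wy":0,"wz":0,"tx":0,"ty":0,"tz":-0.006,"fingers":0},
    {"wx":0,"wy":0,"wz":0,"tx":0,"ty":0,"tz":-0.02,"fingers":0},
    {"wx":0,"wy":0,"wz":0,"tx":0,"ty":0,"tz":-0.045,"fingers":0},
    {"wx":0,"wy":0,"wz":0,"tx":0,"ty":0,"tz":-0.08,"fingers":0},
    {"wx":0,"wy":0,"wz":0,"tx":0,"ty":0,"tz":-0.11,"fingers":0},
    {"wx":0,"wy":0,"wz":0,"tx":0,"ty":0,"tz":-0.12,"fingers":0},
    {"wx":0,"wy":0,"wz":0,"tx":0,"ty":0,"tz":-0.12,"fingers":0},
    {"wx":0,"wy":0,"wz":0,"tx":0,"ty":0,"tz":-0.12,"fingers":0},
  ],
)

```text
t: 12.07
position: [0.4416, 0.1127, 0.2232]
eef_rot: [0.092, 0.992, -0.008, 0.086]
force: [0.3, -0.2, -0.1]
grip_width: 0.007
```

Run:
```python
from h import *
s=r.sense();print(s['position'],s['force'])
cv2.imwrite('pics/w8.png',r.grab_frame('wrist')[:,:,::-1])
cv2.imwrite('pics/s8.png',r.grab_frame('scene')[:,:,::-1])
```

```text
[0.4416 0.1127 0.2232] [ 0.3396 -0.2298 -0.1087]
```

View pics/w8.png

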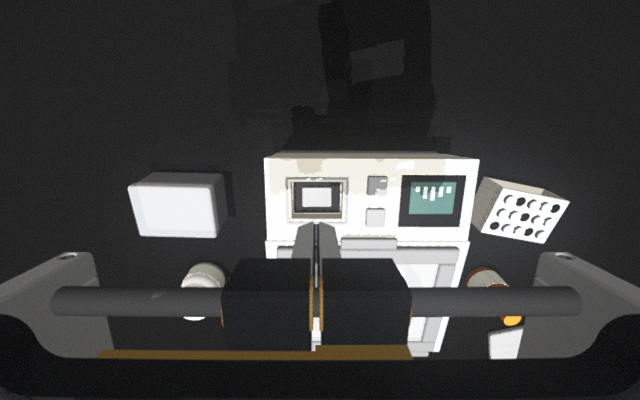

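View pics/s8.png

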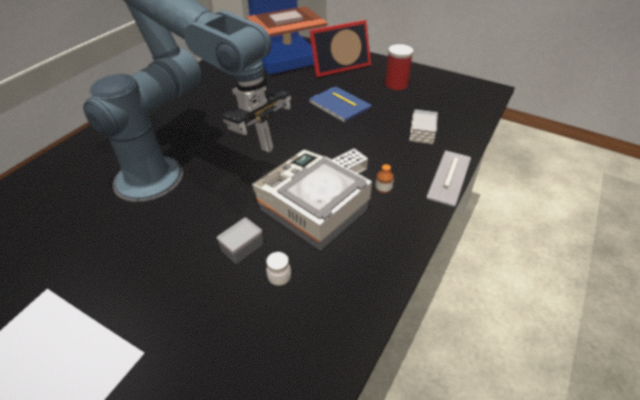

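The scene view shows the lid shut and the bystanders where they started. The wrist view shows the key free in the well at (316,197), the raised keys untouched, and the arm clear with no force.

```bash
python3 -c "
from station import r
print(r.sign_off())"
```

```text
the job is handed in; nothing more can be done
None
```

The lid is shut, the pulse key was held down for about 3.9 s after that, and I've handed the job in. The sign-off gives no verdict.

- **Lid:** I pushed it shut with closed fingers along its arc. The first press caught the dome rim, with about 7 N sideways. I lifted, shifted 6 mm forward and pressed on the bar, which met a hard stop at 9 N with the tip at 0.127 m, the expected shut height.
- **Pulse key:** I pressed it with the fingers square to the panel. The force rose from 2.2 to 3.7 N on the spring, then to 12–14 N at the stop, about 3.9 mm of travel. A sideways force of about 7–8 N was present throughout the hold; I took it as friction and did not find its cause.
- **Final checks:** the last pictures show the lid shut, the start and stop keys untouched, and the bottle, jar, rack and tip box where they started by eye. The arm is about 10 cm clear with near-zero force. I judged the pulse key's spring-back only from the picture.
- **One disagreement:** the top and wrist cameras differed by about 3.5 mm on the key's position, and crossing their rays gave no usable height. I used the wrist view, and the contact forces fitted it.

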